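Knock the locking pin of a plaster mould home

TASK

One of the three sprung locking pins on top of the plaster mould still stands proud. Pick up the mallet and strike that pin down briskly with it, rather than slowly squeezing it, until it snaps fully home like the other two, without hitting the plaster or touching the pins with the gripper. Then gently stand the mallet back upright on the middle of its rubber pad, let go, and leave everything else where it is.

Things in the scene. Friction and masses are not known exactly. Their poses are not given: they have to be found in the camera images.
- mould: two-part white plaster casting mould on a plywood board, fixed to the bench. Board 220 x 200 x 18; plaster 190 (x) x 170 (y), its top 88 above the bench. Origin: centre of the underside, z up. Three locking pins stand on its top, around a flat grey pour-hole mark.
- socket_a: dark steel socket (38 across, 10 high) around the pin that stands proud, on the mould's plaster top; origin: centre of its underside, 88 above the bench. Which of the three places on the mould it has varies.
- socket_b: the same for the first of the two pins that are already home.
- socket_c: the same for the second of the two pins that are already home.
- proud_pin (a joint): travel (m) of the proud pin: 0 fully up, 0.030 fully home. Vertical steel pin 16 across with a round flat head 30 across, 9 thick. A spring catch pushes it up (4 to 6 N) until it is about 15 mm down, then snaps it home and keeps it there; released earlier, it springs up again.
- home_pin_1 (a joint): the same for the pin in socket_b; it starts at 0.030 (home).
- home_pin_2 (a joint): the same for the pin in socket_c; it starts at 0.030 (home).
- proud_pin_top (a point): centre of the top face of the proud pin's head; 137 above the bench when up, 107 when home (then 19 above the plaster and 9 above the socket).
- mallet: wooden mallet, 0.33 kg, standing on one round face of its head. Head: upright cylinder 72 across, 90 high. Handle: level flat-sided bar 22 wide, 24 high, running along the mallet's -x out to 195 from the head's axis, its centre line 45 above the standing face. Origin: centre of the standing face, which is also the striking face; z up the head. Centre of mass 20 from the axis.
- mallet_grip (a point): point on the handle's centre line, 65 from the head's axis (29 from the head's side) and 45 above the standing face; grip across the 22 width here.
- pad: black rubber pad, 150 x 150 x 6, fixed to the bench, where the mallet stands. Origin: centre of its underside.
- tower: bystander: white plaster model of a square tower, 74 x 74 x 148; origin at the centre of its underside.
- bowl: bystander: white ceramic bowl, 90 across, 45 high; origin at the centre of its underside.
- spatula: bystander: wooden-handled spatula lying flat, 190 long (along its x); origin at the tool's underside.
- brush_pot: bystander: terracotta pot 76 across, 90 high, with tools sticking out to 220; origin at the centre of its underside.
- tiles: bystander: stack of three plaster tiles, 115 x 90 x 42; origin at the centre of its underside.
- finial: bystander: turned plaster finial, 72 across, 90 high; origin at the centre of its underside.
- release_jar: bystander: brown jar, 72 across, 100 high; origin at the centre of its underside.
Not all that is in view belongs to the job. What is shaped like the mallet but purple or red is not meant.

How it is judged:
By the outcome, as a careful person would: the job done as asked, in the order asked, and still so for the second after the job is handed in, with the robot touching nothing.
It also fails if it takes over 45 s, if anything falls off the work surface, if the arm or the gripper's body presses on something with over 40 N, if the wrist force passes 120 N, or if a joint passes its speed limit or range.

ROBOT

A 7-joint arm with a two-finger parallel gripper is mounted at the origin on the work surface. World frame = base frame: x ahead of the robot, y to its left, z up, the work surface at z = 0. Lengths are in m, angles in rad, forces in N, time in s.
With the tool pointing down it reaches from about 0.4 to 0.9 m from the base axis. Payload 5.6 kg.
Tool frame: the origin (TCP) lies midway between the tips of the shut fingers; the grasp point (between the pads) lies 19 mm behind it; z points along the fingers, y is the line along which they close (so a half turn about z gives the same grasp; the last joint's range is limited). The gripper opens to 92 mm and grips with 3 to 60 N. Pads are 20 mm wide; open, the fingers measure 128 mm over their backs; the gripper's body (75 mm by 189 mm) begins 69 mm behind the grasp point.
Start: joints at [-1.287, 0.468, -0.012, 1.603, 0.006, 1.071, -0.056], TCP at [0.209, 0.616, 0.215] pointing down, gripper open.
Joint ranges: [-2.53, 2.53], [-0.31, 2.02], [-1.57, 1.55], [0.28, 2.44], [-1.29, 4.43], [0.15, 1.84], [-2.92, 2.92]. Speed limits (rad/s): [2.57, 2.57, 3.14, 3.14, 3.14, 3.14, 3.14].

INTERFACE

Orientations are given as a 3x3 rotation matrix whose columns are the frame's x, y, z axes.
In Python, from station import env, effector, solver, viewer, workorder, search_frame, tip_of gives the robot as it stands. Calls block until the motion is done:
- env.reach(position, orientation): joint-space move of the TCP to a pose.
- env.movel(position, frame=None, rate=0.15): straight line of the TCP; frame=None keeps the orientation; rate is the mean speed in m/s.
- env.goto_joints(angles): joint-space move.
- effector.release() and effector.grasp(squeeze=None): open the fingers fully, or close them until they stop; squeeze is the grip in N (None keeps the last).
- env.pause(seconds).
- solver.inverse_kinematics(position, orientation): joint angles nearest the present ones, or None.
- env.sense(): the state.
- viewer.read_camera(name): name is "scene" or "side" or "wrist"; returns (picture, depth): 480x640x3 uint8, red, green, blue; 480x640 float32, m along the optical axis (not along the pixel's ray), 0 where there is no reading.
- viewer.camera_info(name): a dict with "intrinsics" (3x3 intrinsics, pixels), "eye" and "rotation" of the camera in the world; the wrist camera has in their place "T_tool_cam" (4x4, takes a point from camera to tool coordinates, whose origin is the TCP and whose axes are the flange's). Camera axes: x right, y up, looking along -z (the intrinsics and any distortion apply to the point x, -y, -z); pixel columns grow to the right and rows downward; lengths in m; the calibration is good to about 2 mm. A picture is of the moment at which its call begins: read the wrist's pose just before it. camera_info takes no time and is no camera call.
A pose or a line that the arm cannot do raises env.PlanningError and nothing moves.
- workorder.finish_job(): hands the job in; it is judged then, once.
Trained networks look in the newest picture that a camera, given by its name, has taken for a name from the list of things; names that differ only in an ending like _2 or _b are one class to them, and where a whole thing is asked for, a point or a joint stands for the part that bears it (a point fixed in the world has none). Each returns a list of dicts, best first, with "score" (0 to 1); they miss things now and then, are a little off and sometimes report something else, mostly with a low value. They report only what shows in the picture. A call takes as long as a camera call. They do not tell look-alikes from the thing itself.
- search_frame(camera, name): "at" ([x, y, z] in m, in world coordinates, good to about 4 mm: the middle of the surface that is visible of it).
- tip_of(camera, name): "at" ([x, y, z] in m, in world coordinates, good to about 4 mm: a listed point, or the origin of a listed thing).
The state is a dict: "t": time; "joint_positions": joint angles; "joint_velocities": joint speeds; "tau": joint torques, N m; "ee_pos": TCP position; "tcp_rot": TCP orientation; "wrist_force": force on the tool from outside, world axes, zero at the start; "moment": the same for the moment, N m; "gripper_width": finger opening in m; "grasp_force": force on a finger pad.
Only numpy, scipy, OpenCV 4.12 (cv2) and the standard library are available. Lean on these libraries where they do the work, as an engineer would, in place of code of your own. Each camera call takes 0.05 s, during which the arm holds its last target. There are 200 camera calls.

## Working session

There is one attempt and no reset: what is moved stays moved. The work goes in short steps, each a Python script; the robot and the scene stay as the last script left them, time stands still between calls to the robot, and variables do not carry over. Pictures are saved under pics/ and viewed, at most 10 in all, crops included, and the job is handed in when it is done.

```bash
mkdir -p pics; ls
python3 - <<'E'
from station import env, viewer, search_frame, tip_of
import cv2, numpy as np
for c in ("scene","side"):
    im,d=viewer.read_camera(c)
    cv2.imwrite(f"pics/{c}0.png",im[:,:,::-1])
    i=viewer.camera_info(c); print(c,i)
    for n in ("mallet","pad","mould","socket_a","proud_pin"):
        print(n,"S",[(np.round(r["at"],3).tolist(),round(r["score"],2)) for r in search_frame(c,n)])
    for n in ("mallet","mallet_grip","proud_pin_top","pad","socket_a","mould"):
        print(n,"T",[(np.round(r["at"],3).tolist(),round(r["score"],2)) for r in tip_of(c,n)])
print(env.sense())
E
```

```text
pics
scene {'intrinsics': array([[622.21921331,   0.        , 322.38052214],
       [  0.        , 622.21921331, 240.37360462],
       [  0.        ,   0.        ,   1.        ]]), 'eye': array([ 1.13415384, -0.44861859,  1.33658628]), 'rotation': array([[ 0.56277598, -0.68932779,  0.45619117],
       [ 0.82659771,  0.47224617, -0.30613685],
       [-0.00440589,  0.54937305,  0.83556558]])}
mallet S [([0.534, -0.207, 0.064], 0.94), ([0.25, 0.281, 0.058], 0.93), ([0.203, -0.282, 0.06], 0.71)]
pad S [([0.576, 0.179, 0.086], 0.71)]
mould S [([0.497, 0.166, 0.11], 0.3)]
socket_a S [([0.498, 0.166, 0.109], 0.76), ([0.52, 0.266, 0.108], 0.52), ([0.611, 0.195, 0.105], 0.5), ([0.612, 0.199, 0.139], 0.16)]
proud_pin S [([0.608, 0.196, 0.138], 0.67)]
mallet T [([0.536, -0.2, 0.006], 0.82), ([0.22, 0.305, 0.001], 0.82), ([0.171, -0.258, 0.003], 0.69), ([0.578, -0.006, -0.001], 0.43)]
mallet_grip T [([0.202, -0.321, 0.043], 0.78), ([0.471, -0.202, 0.053], 0.76), ([0.269, 0.259, 0.041], 0.6)]
proud_pin_top T [([0.609, 0.202, 0.138], 0.6)]
pad T [([0.521, -0.207, -0.004], 0.93), ([0.606, 0.2, 0.09
[... 1617 characters left out ...]
ay([ 2.24296582e-03, -2.64321883e-04,  5.33893609e-04,  6.19639713e-04,
        1.38238197e-03,  6.09496471e-05, -2.76554554e-04]), 'tau': array([-1.55230418e-04, -5.20410204e+01, -1.22520907e-02, -2.44067001e+01,
       -5.67098020e-02,  1.13925108e-02,  1.43773343e-05]), 'ee_pos': array([0.20869931, 0.61559239, 0.21459576]), 'tcp_rot': array([[-9.47050571e-01,  3.21084438e-01,  2.09584393e-05],
       [ 3.21084438e-01,  9.47050570e-01,  2.81098923e-05],
       [-1.08230529e-05,  3.33509183e-05, -9.99999999e-01]]), 'wrist_force': array([-0.22092218,  0.334115  , -0.49343349]), 'moment': array([ 0.00441261, -0.02502445, -0.03803702]), 'grasp_force': 0.0, 'gripper_width': 0.09191257411427116}
```

View pics/scene0.png

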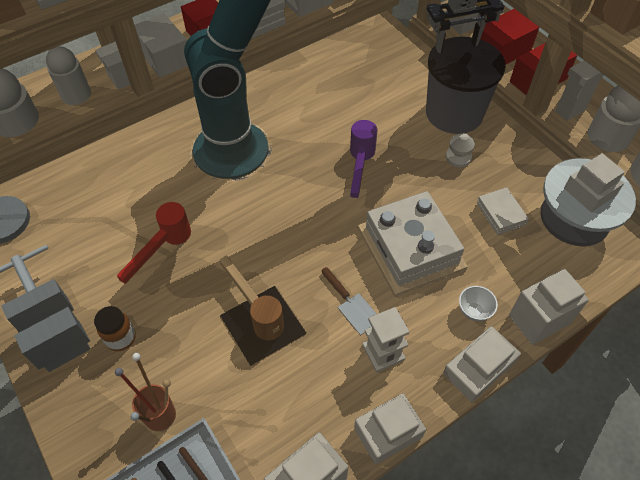

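View pics/side0.png

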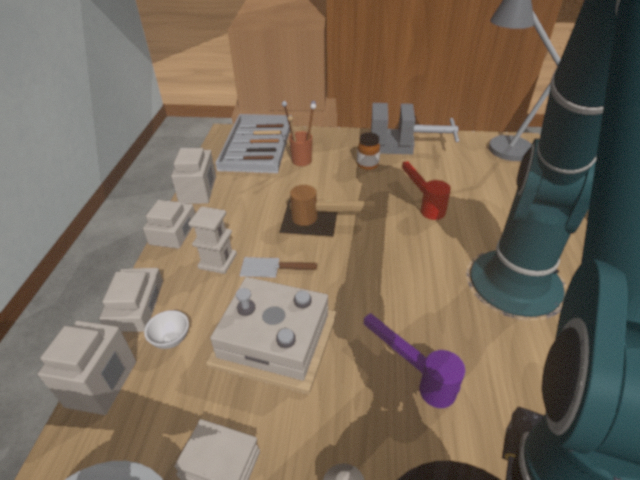

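The scene picture shows the wooden mallet on its black pad at about (267,315), with its handle running up-left. The proud pin is at about (427,240), at the front right corner of the mould. The red (172,222) and purple (363,140) mallets are decoys. The side picture agrees: mallet (304,205), proud pin (245,297). Next I move over the mallet and measure with the wrist camera.

```bash
cat > h.py <<'E'
from station import env, effector, solver, viewer, workorder, search_frame, tip_of
import numpy as np, cv2
def rot(yaw):  # tool down, tool x along yaw direction
    c,s=np.cos(yaw),np.sin(yaw); return np.array([[c,s,0],[s,-c,0],[0,0,-1.]])
def cloud(name):
    s=env.sense(); im,d=viewer.read_camera(name); i=viewer.camera_info(name); K=i["intrinsics"]
    v,u=np.mgrid[:480,:640]
    p=np.stack([(u-K[0,2])/K[0,0]*d,-(v-K[1,2])/K[1,1]*d,-d],-1)
    if name=="wrist":
        T=i["T_tool_cam"]; R=s["tcp_rot"]@T[:3,:3]; t=s["ee_pos"]+s["tcp_rot"]@T[:3,3]
    else: R,t=i["rotation"],i["eye"]
    p=p@R.T+t; p[d<=0]=np.nan
    return im,p
def circle(P):
    A=np.c_[2*P,np.ones(len(P))]; x=np.linalg.lstsq(A,(P**2).sum(1),rcond=None)[0]
    return x[:2],np.sqrt(x[2]+x[:2]@x[:2])
def show(l): return [(np.round(r["at"],4).tolist(),round(r["score"],2)) for r in l]
def mallet(name,c0,zb=0.006):
    """top-disc centre, height, handle direction from the cloud"""
    im,p=cloud(name); q=p.reshape(-1,3); q=q[np.isfinite(q[:,0])]
    r=np.hypot(*(q[:,:2]-c0).T)
    top=q[(r<.06)&(q[:,2]>zb+.08)&(q[:,2]<zb+.1)]
    zt=np.median(top[:,2]); t2=top[abs(top[:,2]-zt)<.004][:,:2].astype(np.float32)
    (cx,cy),rad=cv2.minEnclosingCircle(t2)
    hp=q[(r>.06)&(r<.21)&(q[:,2]>zb+.048)&(q[:,2]<zb+.068)]
    hp=hp[hp[:,0]<c0[0]+.05]
    x,y=hp[:,:2].mean(0); w,V=np.linalg.eigh(np.cov(hp[:,:2].T)); d=V[:,1]; d=d*np.sign(d@(np.array([cx,cy])-[x,y]))
    pad=q[(q[:,2]>.003)&(q[:,2]<.010)&(r<.13)]
    print(name,"top c",np.round([cx,cy],4),"mean",t2.mean(0).round(4),"rad",round(rad,4),"ztop",round(zt,4),"handle n",len(hp),"mid",np.round([x,y],4),"z",np.median(hp[:,2]).round(4),"yaw",np.degrees(np.arctan2(d[1],d[0])).round(2),"wid",(4*np.sqrt(w)).round(3))
    return im,p
E
python3 - <<'E'
from h import *
print(viewer.camera_info("wrist"))
for n in("scene","side"): mallet(n,[.536,-.2])
p=env.sense()["ee_pos"]; env.movel([p[0],p[1],.38],rate=.25)
for pos,k in(([.47,-.2,.36],1),([.52,-.16,.33],2)):
    for y in (np.pi,0):
        j=solver.inverse_kinematics(pos,rot(y)); print(y,None if j is None else np.round(j,2))
j=min((solver.inverse_kinematics([.47,-.2,.36],rot(y)) for y in (np.pi,0)),key=lambda j:9 if j is None else abs(j[6]))
env.goto_joints(j)
print(env.sense()["ee_pos"],env.sense()["tcp_rot"].round(2).tolist(),env.sense()["t"])
im,p=mallet("wrist",[.536,-.2]); cv2.imwrite("pics/w1.png",im[:,:,::-1])
for n in("mallet","mallet_grip","pad"): print(n,show(tip_of("wrist",n)))
E
```

```text
{'intrinsics': array([[335.96344014,   0.        , 326.62013369],
       [  0.        , 335.96344014, 241.20248334],
       [  0.        ,   0.        ,   1.        ]]), 'T_tool_cam': array([[-1.01099354e-03,  9.60930701e-01,  2.76787222e-01,
         7.77577722e-02],
       [ 9.99999488e-01,  9.81588660e-04,  2.44788544e-04,
         6.63603561e-05],
       [-3.64663719e-05,  2.76787328e-01, -9.60931201e-01,
        -1.69192031e-01],
       [ 0.00000000e+00,  0.00000000e+00,  0.00000000e+00,
         1.00000000e+00]])}
scene top c [ 0.5372 -0.2015] mean [ 0.5381 -0.2026] rad 0.0368 ztop 0.0957 handle n 476 mid [ 0.4115 -0.206 ] z 0.0624 yaw 1.61 wid [0.026 0.154]
side top c [ 0.536  -0.2002] mean [ 0.5345 -0.1982] rad 0.0373 ztop 0.0952 handle n 349 mid [ 0.4094 -0.2015] z 0.0616 yaw 1.39 wid [0.028 0.156]
3.141592653589793 [-0.82  0.22  1.37  1.8  -0.22  1.3   2.18]
0 [-0.72  0.16  1.21  1.8  -0.15  1.29 -1.05]
3.141592653589793 [-0.63  0.27  1.06  1.77 -0.24  1.25  2.07]
0 [-0.61  0.26  1.04  1.77 -0.24  1.25 -1.08]
[ 0.47047011 -0.1991881   0.35993659] [[1.0, 0.0, -0.0], [0.0, -1.0, -0.0], [-0.0, 0.0, -1.0]] 5.1167
wrist top c [ 0.5372 -0.2013] mean [ 0.5377 -0.2013] rad 0.0358 ztop 0.0951 handle n 1326 mid [ 0.413  -0.2049] z 0.0619 yaw 1.61 wid [0.025 0.153]
mallet [([0.1743, -0.2571, 0.0004], 0.94), ([0.5371, -0.1999, 0.0055], 0.76), ([0.2174, 0.3057, -0.0004], 0.66)]
mallet_grip [([0.1985, -0.3175, 0.0414], 0.96), ([0.4703, -0.2008, 0.0503], 0.84), ([0.2597, 0.2619, 0.0461], 0.79), ([0.5793, -0.0071, 0.0005], 0.48)]
pad []
```

```bash
cat >> h.py <<'E'
def pin(name,c0=(.608,.202),lo=.12,hi=.15):
    im,p=cloud(name); q=p.reshape(-1,3); q=q[np.isfinite(q[:,0])]
    r=np.hypot(*(q[:,:2]-c0).T); s=q[(r<.03)&(q[:,2]>lo)&(q[:,2]<hi)]
    if len(s)<5: print(name,"nothing",len(s)); return
    zt=np.percentile(s[:,2],90); t=s[abs(s[:,2]-zt)<.004]
    (x,y),rad=cv2.minEnclosingCircle(t[:,:2].astype(np.float32))
    print(name,"pin",np.round([x,y],4),"mean",t.mean(0).round(4),"rad",round(rad,4),"n",len(t))
def pad(name,c0=(.52,-.208)):
    im,p=cloud(name); r=np.hypot(p[...,0]-c0[0],p[...,1]-c0[1])
    m=((im.max(-1)<60)&(p[...,2]>0)&(p[...,2]<.012)&(r<.125)).astype(np.uint8)
    m=cv2.morphologyEx(m,cv2.MORPH_OPEN,np.ones((3,3),np.uint8))
    n,l,st,_=cv2.connectedComponentsWithStats(m); big=[k for k in range(1,n) if st[k,4]>60]
    P=p[np.isin(l,big)][:,:2]
    print(name,"pad",cv2.minAreaRect((P*1000).astype(np.float32)),"n",len(P),"z",np.median(p[np.isin(l,big)][:,2]).round(4))
    return m
E
python3 - <<'E'
from h import *
for n in("scene","side"): pin(n)
for n in("scene","side","wrist"): pad(n)
# neutral elbow posture above the mallet
t0=env.sense()["t"]
env.goto_joints([.43,.2,0,1.8,0,1.2,-1.15])
yaw=np.radians(1.55); d=np.array([np.cos(yaw),np.sin(yaw)]); g=np.array([.537,-.2012])-.065*d
env.reach([*g,.25],rot(yaw)); s=env.sense(); print(s["joint_positions"].round(2),s["ee_pos"],s["t"]-t0)
im,p=mallet("wrist",[.536,-.2]); m=pad("wrist")
cv2.imwrite("pics/w2.png",np.hstack([im[::2,::2,::-1],np.repeat(m[::2,::2,None]*255,3,2)]))
E
```

```text
scene pin [0.6068 0.199 ] mean [0.6067 0.1993 0.138 ] rad 0.0148 n 66
side pin [0.6046 0.2012] mean [0.6042 0.2022 0.1361] rad 0.0154 n 139
scene pad ((521.1940307617188, -209.33555603027344), (148.55245971679688, 153.71163940429688), 87.88339233398438) n 2135 z 0.0059
side pad ((0.0, 0.0), (0.0, 0.0), 0.0) n 0 z nan
wrist pad ((522.8314819335938, -209.35733032226562), (148.90631103515625, 148.75816345214844), 87.90235137939453) n 6713 z 0.0052
[ 0.37  0.2  -0.04  1.89  0.01  1.05 -1.21] [ 0.47207088 -0.20130363  0.24945119] 1.625
wrist top c [ 0.5371 -0.2014] mean [ 0.538  -0.2013] rad 0.0359 ztop 0.0951 handle n 2112 mid [ 0.4131 -0.2048] z 0.0619 yaw 1.37 wid [0.025 0.153]
wrist pad ((522.5468139648438, -209.45521545410156), (149.1367645263672, 149.0327911376953), 87.93004608154297) n 10084 z 0.0052
  return _methods._mean(a, axis=axis, dtype=dtype,
  ret = ret.dtype.type(ret / rcount)
```

View pics/w2.png

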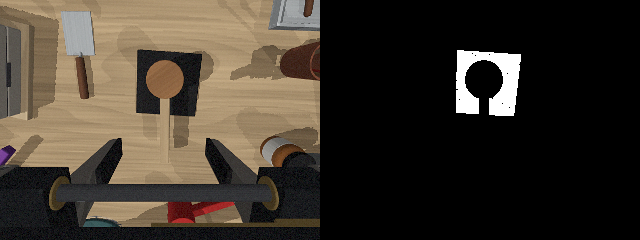

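The wrist picture shows the wooden mallet head on the pad at about (165,79) in the half-scale view. The handle runs straight down between the open fingers, and the pad mask is clean. Pad centre is about (0.522, -0.209). Next I grasp and lift.

```bash
cat >> h.py <<'E'
def held():
    """head top disc in tool coordinates: centre, normal"""
    s=env.sense(); im,p=cloud("wrist"); q=((p-s["ee_pos"])@s["tcp_rot"]).reshape(-1,3); q=q[np.isfinite(q[:,0])]
    # expected top disc at tool (0.065,0,-(45-... )) : 45 above centre line, grasp point at z=-0.019 -> z=-0.064
    m=(np.hypot(q[:,0]-.065,q[:,1])<.05)&(abs(q[:,2]+.064)<.015); t=q[m]
    A=np.c_[t[:,:2],np.ones(len(t))]
    for _ in range(4):
        x=np.linalg.lstsq(A,t[:,2],rcond=None)[0]; k=abs(A@x-t[:,2])<.003; t,A=t[k],A[k]
    (cx,cy),r=cv2.minEnclosingCircle(t[:,:2].astype(np.float32))
    print("held: top c",round(cx,4),round(cy,4),"z",round(float(x@[cx,cy,1]),4),"rad",round(r,4),"tilt deg (about y, x)",np.degrees(x[:2]).round(2),"n",len(t))
    return im
E
python3 - <<'E'
from h import *
yaw=np.radians(1.5); d=np.array([np.cos(yaw),np.sin(yaw)]); g=np.array([.5371,-.2013])-.065*d
env.movel([*g,.10],rot(yaw),rate=.15); env.movel([*g,.0315],rot(yaw),rate=.08); env.pause(.2)
s=env.sense(); print(s["ee_pos"]-[*g,.0315],s["wrist_force"].round(2))
effector.grasp(55); s=env.sense(); print(s["gripper_width"],s["grasp_force"],s["wrist_force"].round(2),s["ee_pos"])
held()
p=s["ee_pos"]; env.movel([*p[:2],p[2]+.03],rate=.06); env.pause(.2); held()
env.movel([*p[:2],p[2]+.17],rate=.15); s=env.sense(); print(s["gripper_width"],s["grasp_force"],s["wrist_force"].round(2),s["moment"].round(3),s["t"])
im=held(); cv2.imwrite("pics/w3.png",im[:,:,::-1])
im,_=viewer.read_camera("scene"); cv2.imwrite("pics/s3.png",im[100:420,100:500,::-1])
E
```

```text
[ 0.00033721 -0.00016265  0.00050015] [-0.56  0.82  0.74]
0.02158389117833719 55.000028014183044 [ 0.68  0.51 -0.12] [ 0.4721234  -0.20307704  0.03149512]
held: top c 0.0652 -0.0001 z -0.0636 rad 0.0358 tilt deg (about y, x) [ 0.04 -0.02] n 39531
held: top c 0.0653 0.0001 z -0.0634 rad 0.0359 tilt deg (about y, x) [ 0.16 -0.01] n 39396
0.02161410525439477 54.998525977134705 [-0.84  0.1  -3.73] [ 0.093  0.344 -0.013] 12.7417
held: top c 0.0652 -0.0 z -0.0634 rad 0.0358 tilt deg (about y, x) [0.18 0.01] n 39423
```

View pics/s3.png

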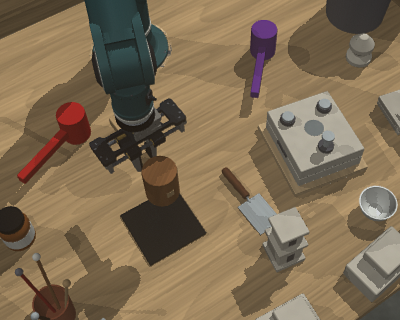

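The scene crop shows the mallet upright in the gripper at about (160,185), clear of its pad. The held measurement shows no tilt (0.2°). Next I go to the hover pose over the proud pin and check the joint speeds for a brisk stroke before making it.

```bash
cat > strike.py <<'E'
from h import *
import sys
yaw=.9; P=np.array([.606,.2005])-.0652*np.array([np.cos(yaw),np.sin(yaw)])
E
python3 - <<'E'
from strike import *
p=env.sense()["ee_pos"]; env.movel([*p[:2],.26],rate=.2)
env.reach([*P,.26],rot(yaw)); env.pause(.3)
z0,z1=.233,.139; env.movel([*P,z0],rot(yaw),rate=.15); env.pause(.2)
s=env.sense(); print(s["ee_pos"]-[*P,z0],s["joint_positions"].round(2),s["t"],s["wrist_force"].round(2))
a,b=(solver.inverse_kinematics([*P,z],rot(yaw)) for z in (z0,z1)); print("rad/m",((b-a)/(z1-z0)).round(2))
held(); pin("scene"); pin("side")
for c in("scene","side"):
    im,_=viewer.read_camera(c); cv2.imwrite(f"pics/{c}4.png",im[:,:,::-1])
a=cv2.imread("pics/scene4.png")[120:360,300:540]; b=cv2.imread("pics/side4.png")[150:390,150:390]
cv2.imwrite("pics/c4.png",cv2.resize(np.hstack([a,b]),(800,400)))
E
```

```text
[0.00057361 0.00024042 0.0009926 ] [-0.03  0.37 -0.36  1.73  0.15  1.07 -1.11] 15.4833 [-0.29  0.06 -3.07]
rad/m [ 0.23 -1.12 -0.24 -0.89 -0.55  1.94  0.45]
held: top c 0.0652 0.0001 z -0.0633 rad 0.0358 tilt deg (about y, x) [ 0.2  -0.04] n 39376
scene pin [0.6079 0.1988] mean [0.6077 0.2    0.1384] rad 0.0158 n 53
side pin [0.6055 0.2012] mean [0.6041 0.2021 0.1362] rad 0.0155 n 139
```

View pics/c4.png

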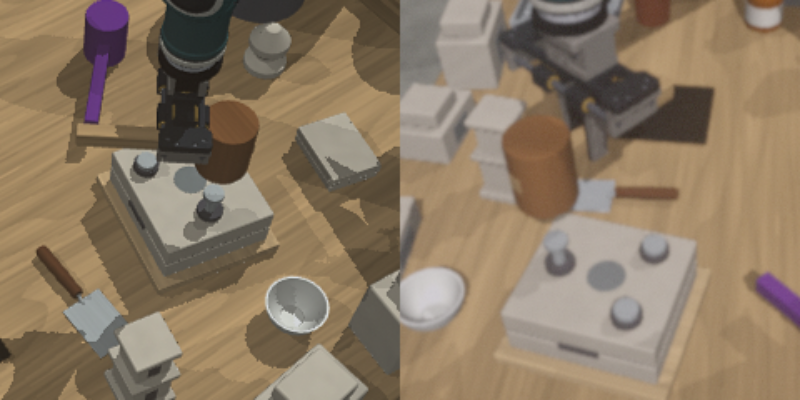

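The picture shows the mallet head hovering over the proud pin in both views: scene crop pin (209,200), side crop pin (557,250). The two home pins are well clear of the head. Joint speeds leave plenty of margin, so I strike now.

Run:
```python
from strike import *
t=env.sense()["t"]
env.movel([*P,.138],rot(yaw),rate=.45); s=env.sense()
env.movel([*P,.26],rot(yaw),rate=.35); s2=env.sense()
print(s["t"]-t,s["ee_pos"]-[*P,.138],s["wrist_force"].round(1),s["moment"].round(2),s2["t"],s2["wrist_force"].round(2))
held()
for c in("scene","side"): pin(c,lo=.094,hi=.15)
```

```text
0.3583999999999996 [-0.00083258 -0.00016838 -0.00050514] [ 0.4 -0.4 -2.2] [-0.19  0.18  0.04] 16.5917 [-0.68 -0.38 -5.3 ]
held: top c 0.0629 0.0003 z -0.0669 rad 0.0359 tilt deg (about y, x) [-2.79 -0.09] n 41233
scene pin [0.6067 0.2008] mean [0.6068 0.1999 0.1079] rad 0.0155 n 74
side pin [0.6048 0.2019] mean [0.6042 0.2022 0.1063] rad 0.0154 n 139
```

The pin top now reads 107 mm in both views, so it is home. The blow turned the mallet about 2.8° in the grip. I will tilt the tool to cancel this and stand the mallet level on the pad.

```bash
cat > place.py <<'E'
from h import *
yaw=np.radians(1.5); T=np.array([.522,-.2094])
a=np.tan(np.radians(-2.79)); dl=np.arctan(a)
c,s_=np.cos(dl),np.sin(dl); R=rot(yaw)@np.array([[c,0,s_],[0,1,0],[-s_,0,c]])
n=np.array([a,0,-1]); n/=np.linalg.norm(n); f=np.array([.0629,.0003,-.0669])-.09*n
def tcp(z): return np.array([*T,z])-R@f   # z = height of the standing face
E
python3 - <<'E'
from place import *
print((R@n).round(4),f.round(4))
env.reach(tcp(.22),R); env.pause(.2)
env.movel(tcp(.08),R,rate=.2); env.movel(tcp(.016),R,rate=.08); env.pause(.3)
s=env.sense(); print(s["ee_pos"]-tcp(.016),s["wrist_force"].round(2),s["t"]); held()
im,p=mallet("wrist",T,zb=.016); pad("wrist")
for k in("scene",): mallet(k,T,zb=.016)
im,_=viewer.read_camera("scene"); cv2.imwrite("pics/s5.png",im[200:440,140:460,::-1])
E
```

```text
[-0.  0.  1.] [0.0673 0.0003 0.023 ]
[ 2.46439451e-04 -8.72790893e-05  3.73918786e-04] [-0.17 -0.1  -4.04] 20.45
held: top c 0.0631 -0.0 z -0.067 rad 0.0358 tilt deg (about y, x) [-2.8  -0.08] n 41283
wrist top c [ 0.5099 -0.2098] mean [ 0.5243 -0.2092] rad 0.0484 ztop 0.1064 handle n 4302 mid [ 0.4278 -0.2114] z 0.0731 yaw 1.36 wid [0.027 0.108]
wrist pad ((523.0370483398438, -209.38287353515625), (149.102783203125, 149.8506622314453), 87.98287963867188) n 26351 z 0.0051
scene top c [ 0.5134 -0.2036] mean [ 0.5227 -0.2099] rad 0.0469 ztop 0.1067 handle n 122 mid [ 0.3915 -0.2153] z 0.0727 yaw 5.21 wid [0.037 0.222]
```

View pics/s5.png

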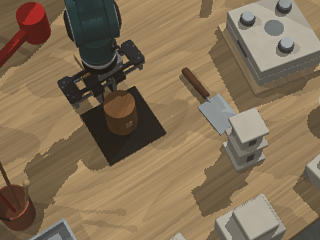

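The crop shows the mallet upright over the middle of its pad at about (120,112), and all three pins level on the mould. I now lower it gently, release and back off.

Run:
```python
from place import *
f0=env.sense()["wrist_force"][2]; z=.016
env.movel(tcp(.009),R,rate=.04)
for z in np.arange(.008,.0025,-.0005):
    env.movel(tcp(z),R,rate=.02); F=env.sense()["wrist_force"][2]-f0
    if F>2.5: break
print("contact",z,F,env.sense()["t"])
effector.release(); env.pause(.2)
p=env.sense()["ee_pos"]; env.movel(p-R[:,2]*.03,rate=.06); env.movel([p[0]-.02,p[1],.27],rot(yaw),rate=.2); env.pause(.3)
im,_=mallet("wrist",T); pad("wrist"); mallet("scene",T)
for k in("scene","side"): pin(k,lo=.094,hi=.15)
print(env.sense()["t"]); cv2.imwrite("pics/w6.png",im[:,:,::-1])
im,_=viewer.read_camera("scene"); cv2.imwrite("pics/s6.png",im[:,:,::-1])
```

```text
contact 0.004499999999999997 7.43351603241836 23.025
wrist top c [ 0.5222 -0.2093] mean [ 0.5229 -0.2093] rad 0.036 ztop 0.0951 handle n 2036 mid [ 0.3984 -0.2119] z 0.0619 yaw 1.19 wid [0.025 0.154]
wrist pad ((522.7161254882812, -209.52395629882812), (148.9920196533203, 149.66763305664062), 87.95365905761719) n 10293 z 0.0052
scene top c [ 0.522  -0.2105] mean [ 0.5235 -0.21  ] rad 0.0368 ztop 0.0952 handle n 468 mid [ 0.3965 -0.2129] z 0.0626 yaw 1.26 wid [0.026 0.155]
scene pin [0.609  0.2004] mean [0.6067 0.2002 0.1079] rad 0.0175 n 65
side pin [0.6037 0.2004] mean [0.6041 0.2013 0.1062] rad 0.0164 n 129
26.7333
```

View pics/s6.png

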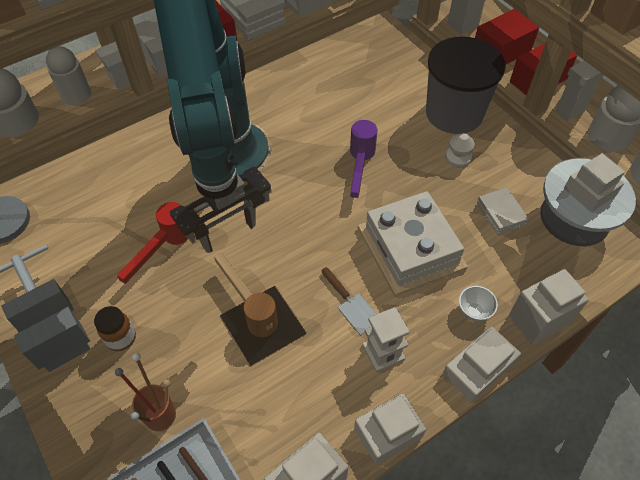

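The picture shows the mallet upright in the middle of its pad at (261,313), and all three pins home at (388,218), (424,206) and (427,244). The gripper is clear and nothing else has moved.

```bash
python3 -c "
from station import workorder
print(workorder.finish_job())"
```

```text
the job is handed in; nothing more can be done
None
```

The proud pin was struck home in one blow (its top now about 107 mm above the bench), the mallet stands upright within about 1 mm of the pad's centre, nothing else moved, and the job was handed in at about 27 s.

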